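# Set out the hand-wash stand

### The job

Set out the hand-wash stand: take the steel bowl off the slanting washboard and set it, held level, gently into the dished base of the upturned orange basin, so that it settles fully home, centred and level. Then lay the red-handled nail brush in the middle of the bowl, bristles down, and let go. Do not drop either of them, do not press hard, and leave the basin and everything else standing where it is.

Things in the scene. Friction and masses are not known exactly. Their poses are not given: they have to be found in the camera images.
- bowl_center (a point): Steel bowl, 158 mm over the rim, 70 high, 0.17 kg. Point on its axis, 35 above the underside; z from base to mouth. Pinch anywhere on the rolled rim: 8 thick (71 to 79 from the axis), 19 to 35 above the point; one finger inside. Below, a 3 mm wall curves in to a rounded base (radius 78) with a 72 flat. At the start it stands on the washboard, z leaning 30 degrees to the board's low end.
- washboard: Wooden ribbed washboard, 370 x 206 mm, fixed, sloping up 30 degrees, head on two bricks. Origin on the slab below the bowl's place (the bowl stands up to 20 to either side along y); ribs 94 above the slab there. x: level, the way the board rises; y across; z up. Low end at x = -140 on the slab, head at x = 191, top 210 high. The bowl leans on a 10 mm high cross bar 52 downhill.
- basin_seat (a point): Dish in the upward base of the orange basin, loose, upside down: 280 mm wide on the slab, 114 high, 0.55 kg. Point: where the middle of the bowl's underside comes when home (bowl_center then 35 above it), 96 above the slab; z up. The dish is 118 wide at its top, 18 above the point; its slippery side slopes 45 degrees and guides a bowl lowered within 8 mm of the middle home, clear of the floor.
- red_brush_center (a point): Nail brush, red back and arched grip, 88 mm long (x), 36 wide (y), 47 high, 75 g, standing bristles down. Point 23 above the bristle tips; z up. The straight-sided back spans 9 below to 9 above the point; stiff bristles (31 wide) below it, the arch (11 thick, along x, top 24 above the point) on it. Laid in the bowl's middle its point rests about 5 mm below bowl_center.
- blue_brush_center (a point): Nail brush of the same form, but blue: not wanted. Stands bristles down beside the red one; same point and axes.
- soap_dish: White soap dish with a green bar of soap, 80 x 105 x 34 mm. Origin at the middle of its underside.
- caddy: Pale plastic caddy with a blue hinged lid, a grey latch on its side and a carrying handle, shut; 118 x 213 x 130 mm. Origin at the middle of its underside.
- mug: Green plastic mug, 84 mm across, 90 mm high, handle on its +y side. Origin at the middle of its underside.
- detergent: Yellow detergent bottle, 68 mm across, 200 mm high. Origin at the middle of its underside.
- pail: Aluminium pail with its bail laid down, 176 mm across, 145 mm high. Origin at the middle of its underside.

How it is judged:
On the way, in this order (a step that is already met when the one before it is completed fails the run):
1. the bowl is let go fully home in the basin's dish: centred within 5 mm, level within 5 degrees (horizontal distance between bowl_center and basin_seat below 0.005 m and z of bowl_center in the frame of basin_seat between 0.031 and 0.039 m and angle between bowl_center's own z axis and vertical below 0.09 rad and contact force between the fingers and bowl below 0.05 N), for 0.3 s.
2. the red brush is laid in the bowl and let go (horizontal distance between red_brush_center and bowl_center below 0.035 m and z of red_brush_center in the frame of bowl_center between -0.025 and 0.025 m and contact force between the fingers and red_brush below 0.05 N), for 0.2 s.
At the end, for the whole second after the job is handed in: The bowl rests home in the basin's dish: centred within 5 mm, at seated height within 4 mm, level within 5 degrees. The red brush lies in it bristles down (within 34 degrees of upright), its middle within 35 mm of the bowl's axis and at most 25 mm above its centre. Both released, at rest (horizontal distance between bowl_center and basin_seat below 0.005 m and z of bowl_center in the frame of basin_seat between 0.031 and 0.039 m and angle between bowl_center's own z axis and vertical below 0.09 rad and horizontal distance between red_brush_center and bowl_center below 0.035 m and z of red_brush_center in the frame of bowl_center between -0.025 and 0.025 m and angle between red_brush_center's own z axis and vertical below 0.6 rad and linear speed of each of bowl, red_brush below 0.02 m/s); the robot touches nothing.
It fails at once if the bowl touches the basin while tilted by more than 0.2 rad (11 degrees) (contact force between bowl and basin above 0.3 N and angle between bowl_center's own z axis and vertical above 0.2 rad).
It fails at once if the bowl is dropped (it falls faster than 0.5 m/s) (linear speed of bowl above 0.5 m/s and contact force between the fingers and bowl below 0.01 N).
It fails at once if the red brush is dropped (it falls faster than 0.7 m/s) (linear speed of red_brush above 0.7 m/s and contact force between the fingers and red_brush below 0.01 N).
It fails at once if the bowl is slammed or pressed into the basin with more than 40 N (contact force between bowl and basin above 40 N).
It fails at once if the basin or a bystander is shifted by more than 30 mm (distance of any of basin_seat, blue_brush_center, soap_dish, caddy, mug, detergent, pail from where it was at the start of the episode above 0.03 m).
It also fails if it takes over 58 s, if anything falls off the work surface, if the arm or the gripper's body presses on something with over 40 N, if the wrist force passes 120 N, or if a joint passes its speed limit or range.

### The arm

A 6-joint arm with a two-finger parallel gripper is mounted at the origin on the work surface. World frame = base frame: x ahead of the robot, y to its left, z up, the work surface at z = 0. Lengths are in m, angles in rad, forces in N, time in s.
With the tool pointing down it reaches from about 0.3 to 0.875 m from the base axis. Payload 6.4 kg.
Tool frame: the origin (TCP) lies between the finger pads; the fingertips stand 25 mm ahead of it and the grasp point (between the pads) lies 6 mm ahead of it; z points along the fingers, y is the line along which they close (so a half turn about z gives the same grasp; the last joint's range is limited). The gripper opens to 85 mm and grips with 20 to 120 N. Pads are 22 mm wide; open, the fingers measure 114 mm over their backs; the gripper's body (76 mm by 85 mm) begins 54 mm behind the grasp point. The pads swing forward as they close: fully open they stand 13 mm farther back than shut.
Start: joints at [-1.448, 0.181, 1.607, -0, 1.354, -0.206], TCP at [0.186, -0.544, 0.256] pointing down, gripper open.
Joint ranges: [-2.99, 2.99], [-0.89, 2.07], [0.3, 2.58], [-1.14, 4.28], [0, 2.63], [-3.12, 3.12]. Speed limits (rad/s): [2.57, 2.57, 3.01, 3.14, 3.14, 3.14].

### API

Orientations are given as a unit quaternion [w, x, y, z].
In Python, from bench import ctrl gives the robot as it stands.
- The arm moves only by the tool servo_tool, never from a script. Its argument "series" is text: rows parted by semicolons, each of 7 numbers parted by spaces: the gripper command: -1 is fully open, 1 is shut, values between are in proportion, then the shift along the tool's x, y, z in m, then the turn, a rotation vector about the tool's x, y, z in degrees. A call has 1 to 12 rows; each row is the pose to reach, as a shift and turn from the pose commanded when the call began, along the tool's axes at that moment; what a row does not reach only later rows make up. A row lasts 1/12 s, in which the tool goes at most 41.7 mm and 7.16 degrees, less where a joint would pass 70% of its speed; a pose out of reach is approached as far as the arm can. A call with a gripper value outside its range is refused whole. The fingers move at their own pace and stop on an object; the grip force is fixed at half the most. Time passes only in rows, so rows that repeat a pose let the fingers close. It gives the time, the measured TCP pose, the force, the opening and the grip force at its end, in the units of the state.
- ctrl.get_obs(): the state, without advancing time (a new reading comes with each control period).
- ctrl.camera(name): name is "side" or "top" or "wrist"; returns a dict with "img" (420x560x3 uint8, red, green, blue), "z_map" (420x560 float32, m along the optical axis (not along the pixel's ray), 0 where there is no reading), "fovy" (degrees; the focal length in pixels is half the picture's height over the tangent of half this angle, whatever the lens; pixels are square), "cx", "cy" (the principal point, pixels), "extrinsics" (4x4, takes a point from camera to world coordinates); the wrist camera has in their place "T_tool_cam" (4x4, takes a point from camera to tool coordinates, whose origin is the TCP and whose axes are the flange's). Camera axes: x right, y down, z forward; pixel columns grow to the right and rows downward; lengths in m; the calibration is good to about 2 mm. A picture is of the moment at which its call begins: read the wrist's pose just before it.
- ctrl.hand_in(): hands the job in; it is judged then, once.
The state is a dict: "time_s": time; "q": joint angles; "dq": joint speeds; "joint_efforts": joint torques, N m; "eef_pos": TCP position; "eef_rot": TCP orientation; "wrist_force": force on the tool from outside, world axes, zero at the start; "torque": the same for the moment, N m; "opening": opening from 0.0 (shut) to 1.0 (fully open); "grasp_force": force on a finger pad.
Only numpy, scipy, OpenCV 4.12 (cv2) and the standard library are available. Lean on these libraries where they do the work, as an engineer would, in place of code of your own. Each camera call takes 0.05 s, during which the arm holds its last target. There are 200 camera calls.

## Working session

There is one attempt and no reset: what is moved stays moved. The work goes in short steps, Python scripts to look and compute and a tool call to move; the robot and the scene stay as the last step left them, time stands still between calls to the robot, and variables do not carry over. Pictures are saved under pics/ and viewed, at most 10 in all, crops included, and the job is handed in when it is done.

Besides the shell and the picture viewer there is one more tool, called in YAML: its name, and indented under it one key for each argument. servo_tool: Moves the arm, as the interface text tells. Its arguments: {"type":"object","properties":{"series":{"type":"string"}},"required":["series"]}

```bash
ls; mkdir -p pics; cat > h.py <<'E'
import numpy as np,cv2
from bench import ctrl
from scipy.spatial.transform import Rotation as R
def cam(n):
    o=ctrl.get_obs(); c=ctrl.camera(n)
    if 'extrinsics' in c: T=np.array(c['extrinsics'])
    else:
        q=o['eef_rot']; W=np.eye(4); W[:3,:3]=R.from_quat([q[1],q[2],q[3],q[0]]).as_matrix(); W[:3,3]=o['eef_pos']; T=W@np.array(c['T_tool_cam'])
    c['T']=T; c['f']=210/np.tan(np.radians(c['fovy'])/2)
    v,u=np.mgrid[0:420,0:560]; z=c['z_map']
    P=np.stack([(u-c['cx'])/c['f']*z,(v-c['cy'])/c['f']*z,z],-1)
    c['P']=P@T[:3,:3].T+T[:3,3]; c['P'][z==0]=np.nan
    return c
def ray(c,u,v,h):
    d=c['T'][:3,:3]@np.array([(u-c['cx'])/c['f'],(v-c['cy'])/c['f'],1]); o=c['T'][:3,3]
    return o+d*(h-o[2])/d[2]
E
python3 - <<'E'
from h import *
o=ctrl.get_obs();print(o)
for n in ['top','side']:
    c=cam(n);cv2.imwrite(f'pics/{n}0.png',c['img'][:,:,::-1]);print(n,c['fovy'],c['T'].round(3).tolist(),np.mean(c['z_map']>0))
    np.savez(f'{n}0.npz',P=c['P'],img=c['img'])
E
```

```text
pics
{'time_s': 0.0, 'q': array([-1.44827885e+00,  1.81568559e-01,  1.60795083e+00, -6.25315303e-06,
        1.35375213e+00, -2.06305140e-01]), 'dq': array([ 0.00048554,  0.00072903, -0.00026447,  0.00171957, -0.00186183,
       -0.00011189]), 'joint_efforts': array([-9.36072502e-04, -4.44875050e+01, -3.51337874e+01, -5.32105860e-04,
        9.09333816e-03, -1.93322542e-06]), 'eef_pos': array([ 0.18563744, -0.54371224,  0.25539624]), 'eef_rot': array([-8.38827047e-04,  9.86514420e-01,  1.63672215e-01,  3.21069173e-05]), 'wrist_force': array([ 0.04567128, -0.12559651,  0.3130062 ]), 'torque': array([-0.00190736,  0.04643778, -0.05178129]), 'grasp_force': 0.0, 'opening': 0.9968301200940315}
top 56.94461608598675 [[0.015, -0.993, 0.116, 0.449], [-1.0, -0.016, -0.008, -0.038], [0.01, -0.116, -0.993, 1.601], [0.0, 0.0, 0.0, 1.0]] 0.995969387755102
side 48.157261113433066 [[-0.982, -0.151, 0.11, 0.456], [-0.186, 0.739, -0.648, 1.01], [0.017, -0.657, -0.754, 1.307], [0.0, 0.0, 0.0, 1.0]] 0.9960544217687075
```

View pics/top0.png

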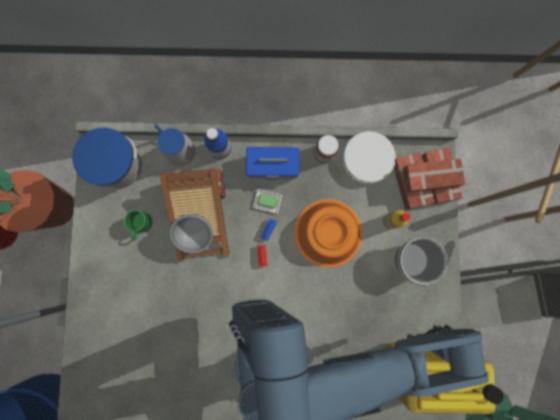

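View pics/side0.png

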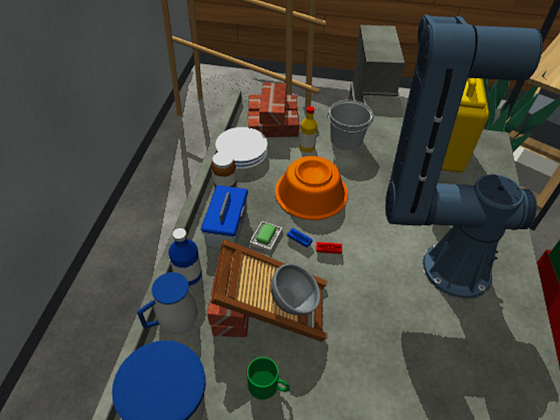

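```bash
cat > m.py <<'E'
from h import *
def hsv(n): 
    d=np.load(f'{n}0.npz'); return d['P'],cv2.cvtColor(d['img'],cv2.COLOR_RGB2HSV)
def circ(xy):
    A=np.c_[2*xy,np.ones(len(xy))]
    for _ in range(5):
        s=np.linalg.lstsq(A,(xy**2).sum(1),rcond=None)[0];r=np.sqrt(s[2]+s[0]**2+s[1]**2)
        e=abs(np.hypot(*(xy-s[:2]).T)-r);k=e<max(2*np.median(e),.001);xy=xy[k];A=A[k]
    return s[:2],r,np.median(e)
for n in ['top','side']:
    P,H=hsv(n);x,y,z=np.moveaxis(P,-1,0)
    h,s,v=np.moveaxis(H,-1,0).astype(int)
    work=(x>.25)&(x<.95)&(abs(y)<.8)
    print('==',n)
    # basin
    o=(h>4)&(h<18)&(s>180)&work&(z>.005)
    p=P[o&(abs(y+.15)<.25)]
    top=p[p[:,2]>.108];print('basin n',len(p),'zmax',p[:,2].max(),'rim circ',circ(top[:,:2]))
    flo=p[(np.hypot(*(p[:,:2]-circ(top[:,:2])[0]).T)<.03)];print(' floor z',np.median(flo[:,2]))
    lo=p[(p[:,2]>.015)&(p[:,2]<.1)]
    for a in (.03,.05,.07,.09):
        q=p[abs(p[:,2]-a)<.008];print('  slice',a,len(q),circ(q[:,:2])[:2] if len(q)>20 else '')
    for nm,m in (('red',((h<5)|(h>174))&(s>150)),('blue',(h>105)&(h<125)&(s>150))):
        m=m&work&(z<.09)&(z>.008)&(abs(y)<.12)&(x<.62)
        q=P[m];print(nm,len(q),q.min(0).round(3),q.max(0).round(3))
        b=q[(q[:,2]>.01)]
        (c,sz,a)=cv2.minAreaRect((b[:,:2]*1000).astype(np.float32));bx=cv2.boxPoints((c,sz,a))
        e=[bx[1]-bx[0],bx[2]-bx[1]];e=max(e,key=np.linalg.norm)
        print('  ',np.round(c,1),np.round(sz,1),'yaw',np.degrees(np.arctan2(e[1],e[0])).round(1))
    # board: wood pts above plane
    w=(h>5)&(h<25)&(s>80)&work&(y>.08)&(y<.5)&(z>.02)&(z<.25)
    q=P[w];print('wood',len(q),q.min(0).round(3),q.max(0).round(3))
    (c,sz,a)=cv2.minAreaRect((q[:,:2]*1000).astype(np.float32));bx=cv2.boxPoints((c,sz,a));print(' rect',np.round(c),np.round(sz),bx.round().tolist())
    # bowl: unsaturated, above the board
    g=(s<60)&work&(y>.1)&(y<.4)&(z>.06)&(z<.25)&(x<.75)&(x>.3)
    k,lab,st,ce=cv2.connectedComponentsWithStats(g.astype(np.uint8));i=1+st[1:,4].argmax();q=P[lab==i]
    print('bowl',len(q),st[i],q.min(0).round(3),q.max(0).round(3))
    np.save(f'bowl_{n}.npy',q);np.save(f'wood_{n}.npy',P[w])
E
python3 m.py
```

```text
== top
basin n 2237 zmax 0.12217277147043304 rim circ (array([ 0.53110864, -0.25748051]), np.float64(0.06248360351956373), np.float64(0.0022401464950939746))
 floor z 0.09405058364962737
  slice 0.03 30 (array([ 0.5299935 , -0.25363739]), np.float64(0.12284530399117478))
  slice 0.05 31 (array([ 0.53118126, -0.25721944]), np.float64(0.11439897388141781))
  slice 0.07 38 (array([ 0.5314672 , -0.25751458]), np.float64(0.10751854485971672))
  slice 0.09 490 (array([ 0.55454279, -0.28984093]), np.float64(0.06079141865103277))
red 146 [ 0.397 -0.004  0.025] [0.473 0.029 0.052]
   [435.3  12.5] [77.6 29.4] yaw 5.6
blue 122 [ 0.505 -0.038  0.024] [0.579 0.014 0.054]
   [541.3 -11.4] [25.6 76.6] yaw -25.6
wood 3287 [0.408 0.149 0.02 ] [0.766 0.387 0.213]
 rect [590. 268.] [344. 214.] [[407.0, 354.0], [432.0, 142.0], [773.0, 183.0], [748.0, 395.0]]
bowl 1349 [ 170  214   43   39 1349] [0.444 0.196 0.063] [0.59  0.367 0.195]
== side
basin n 3534 zmax 0.12111255744193028 rim circ (array([ 0.53234876, -0.25300537]), np.float64(0.06280010845727699), np.float64(0.002771762886689115))
 floor z 0.09448196448235646
  slice 0.03 279 (array([ 0.53316297, -0.2560206 ]), np.float64(0.11951442480630259))
  slice 0.05 272 (array([ 0.53317509, -0.25652491]), np.float64(0.11452142237927801))
  slice 0.07 264 (array([ 0.53471992, -0.25848956]), np.float64(0.11013712078232092))
  slice 0.09 620 (array([ 0.67312691, -0.19345044]), np.float64(0.167952378122777))
red 257 [ 0.391 -0.007  0.011] [0.479 0.039 0.052]
   [435.2  17.5] [86.9 37.7] yaw 7.7
blue 231 [ 0.498 -0.04   0.012] [0.584 0.026 0.054]
   [540.5  -6.2] [36.7 86.1] yaw -26.7
wood 5752 [0.405 0.149 0.02 ] [0.933 0.498 0.211]
 rect [686. 307.] [563. 270.] [[382.0, 379.0], [439.0, 115.0], [990.0, 234.0], [933.0, 498.0]]
bowl 1941 [ 271  263   49   52 1941] [0.443 0.197 0.07 ] [0.586 0.356 0.198]
```

```bash
cat > b.py <<'E'
from h import *
from scipy.optimize import least_squares
a=np.radians(6.9);xb=np.array([np.cos(a),np.sin(a),0]);yb=np.array([-np.sin(a),np.cos(a),0]);n=-.5*xb+np.sqrt(.75)*np.array([0,0,1]);u=np.cross(yb,n)
for k in ['top','side']:
    q=np.load(f'bowl_{k}.npy');h=q@n;hs=np.percentile(h,[50,80,90,95,98,99.5]);print(k,hs.round(4))
    H=np.percentile(h,98)
    r=q[h>H-.008];A=np.c_[r@u,r@yb]
    f=least_squares(lambda c:np.hypot(A[:,0]-c[0],A[:,1]-c[1])-c[2],[A[:,0].mean(),A[:,1].mean(),.075],loss='soft_l1',f_scale=.002).x
    # plane check
    c0=r.mean(0);nn=np.linalg.svd(r-c0)[2][2];nn*=np.sign(nn[2])
    mouth=f[0]*u+f[1]*yb+n*H
    print(len(r),'r',f[2].round(4),'mouth',mouth.round(4),'centre',(mouth-.035*n).round(4),'normal',nn.round(3),'n',n.round(3))
E
python3 b.py
```

```text
top [-0.1821 -0.142  -0.1366 -0.1347 -0.133  -0.1313]
250 r 0.0749 mouth [0.5086 0.2741 0.157 ] centre [0.526  0.2762 0.1267] normal [-0.503 -0.058  0.863] n [-0.496 -0.06   0.866]
side [-0.1706 -0.1409 -0.1371 -0.1355 -0.134  -0.1327]
421 r 0.0749 mouth [0.5106 0.2773 0.1572] centre [0.528  0.2794 0.1269] normal [-0.498 -0.06   0.865] n [-0.496 -0.06   0.866]
```

```bash
cat >> h.py <<'E'
def pose():
    o=ctrl.get_obs();q=o['eef_rot'];return R.from_quat([q[1],q[2],q[3],q[0]]).as_matrix(),np.array(o['eef_pos'])
def rel(Rt,pt,cur=None):
    R0,p0=cur or pose()
    print('shift mm',(1000*R0.T@(pt-p0)).round(1),'rotdeg',np.degrees(R.from_matrix(R0.T@Rt).as_rotvec()).round(2))
def frame(z,y):
    z=z/np.linalg.norm(z);y=y-z*(y@z);y/=np.linalg.norm(y);return np.c_[np.cross(y,z),y,z]
a=np.radians(6.9);xb=np.array([np.cos(a),np.sin(a),0]);yb=np.array([-np.sin(a),np.cos(a),0]);n=-.5*xb+np.sqrt(.75)*np.array([0,0,1]);u=np.cross(yb,n)
Rg=frame(-n,u)
E
python3 - <<'E'
from h import *
C=np.array([.527,.278,.1266])
G=C-.075*u+.029*n   # grasp point
T=G+.006*n          # tcp
print('tcp',T,'pre',T+.1*n)
R0,p0=pose()
rel(R0,np.array([.42,-.1,.33]))
rel(Rg,T+.1*n,(R0,np.array([.42,-.1,.33])))
E
```

```text
tcp [0.44514527 0.26809449 0.11941089] pre [0.3955074  0.26208765 0.20601343]
shift mm [ 365.1 -344.4  -73.9] rotdeg [0. 0. 0.]
shift mm [  93.7 -350.4  124.6] rotdeg [-25.23  20.33 -76.18]
```

servo_tool:
  series: "0 365 -344 -74 0 0 0;0 365 -344 -74 0 0 0;0 365 -344 -74 0 0 0;0 365 -344 -74 0 0 0;0 365 -344 -74 0 0 0;0 365 -344 -74 0 0 0;0 365 -344 -74 0 0 0;0 365 -344 -74 0 0 0;0 365 -344 -74 0 0 0;0 365 -344 -74 0 0 0;0 365 -344 -74 0 0 0;0 365 -344 -74 0 0 0"

```text
time_s: 1.1
eef_pos: [0.4171, -0.1048, 0.3295]
eef_rot: [0.0, 0.987, 0.164, 0.0]
wrist_force: [2.1, -1.2, -0.2]
opening: 0.501
grasp_force: 0.0
```

```bash
python3 - <<'E'
from h import *
T=np.array([.4451,.2681,.1194]);rel(Rg,T+.1*n)
c=cam('wrist');cv2.imwrite('pics/w0.png',c['img'][:,:,::-1]);print(c['T'].round(3).tolist())
P=c['P'];H=cv2.cvtColor(c['img'],cv2.COLOR_RGB2HSV);h,s,v=np.moveaxis(H,-1,0).astype(int);x,y,z=np.moveaxis(P,-1,0)
m=((h<5)|(h>174))&(s>150)&(z>.008)&(z<.07)&(abs(y)<.15);q=P[m];print(len(q))
if len(q)>50: print(q.min(0),q.max(0),cv2.minAreaRect((q[:,:2]*1000).astype(np.float32)))
m=(h>4)&(h<18)&(s>180)&(z>.01);q=P[m];print(len(q))
if len(q)>50: print(q.min(0),q.max(0))
E
```

```text
shift mm [  97.9 -354.2  123.5] rotdeg [-25.15  20.41 -76.16]
[[0.322, -0.897, -0.303, 0.494], [-0.947, -0.305, -0.104, -0.077], [0.001, 0.32, -0.947, 0.448], [0.0, 0.0, 0.0, 1.0]]
1790
[ 0.39050241 -0.00819328  0.02600108] [0.4783399  0.03467926 0.04947433] ((434.2523193359375, 12.967062950134277), (85.7047119140625, 35.965091705322266), 6.422923564910889)
22320
[ 0.39855548 -0.35240705  0.01000135] [ 0.66063849 -0.12837547  0.11734375]
```

View pics/w0.png

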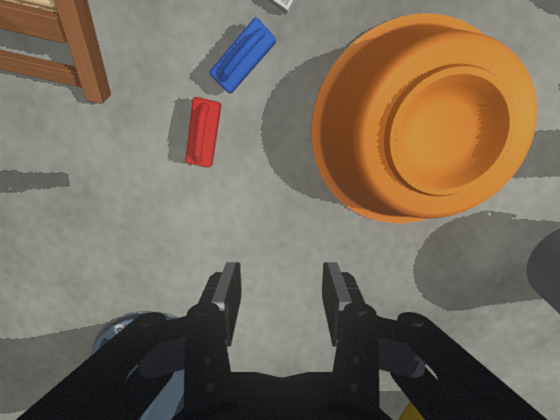

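servo_tool:
  series: "0 0.008 -0.030 0.010 -2.1 1.7 -6.3;0 0.016 -0.059 0.0206 -4.2 3.4 -12.7;0 0.0245 -0.0885 0.031 -6.3 5.1 -19;0 0.0326 -0.118 0.041 -8.4 6.8 -25.4;0 0.041 -0.1475 0.0515 -10.5 8.5 -31.7;0 0.049 -0.177 0.062 -12.6 10.2 -38.1;0 0.057 -0.2065 0.072 -14.7 11.9 -44.4;0 0.065 -0.236 0.082 -16.8 13.6 -50.8;0 0.0735 -0.2655 0.0925 -18.9 15.3 -57.1;0 0.0816 -0.295 0.103 -21 17 -63.5;0 0.09 -0.3247 0.113 -23 18.7 -69.8;0 0.098 -0.354 0.1235 -25.15 20.4 -76.15"

```text
time_s: 2.15
eef_pos: [0.3946, 0.2614, 0.2054]
eef_rot: [0.172, 0.638, 0.725, 0.195]
wrist_force: [-0.0, -0.5, 0.4]
opening: 0.5
grasp_force: 0.0
```

servo_tool:
  series: "0 0 0 0 0 0 0;0 0 0 0 0 0 0"

```text
time_s: 2.32
eef_pos: [0.3937, 0.2603, 0.2042]
eef_rot: [0.171, 0.64, 0.724, 0.192]
wrist_force: [0.3, -0.1, 0.5]
opening: 0.5
grasp_force: 0.0
```

```bash
python3 - <<'E'
from h import *
from scipy.optimize import least_squares
o=ctrl.get_obs();print(o['time_s'],o['q'].round(2),o['eef_pos'])
C=np.array([.527,.278,.1266]);T=C-.075*u+.035*n;rel(Rg,T)
c=cam('wrist');cv2.imwrite('pics/w1.png',c['img'][:,:,::-1])
P=c['P'];H=cv2.cvtColor(c['img'],cv2.COLOR_RGB2HSV);s=H[...,1]
d=P-C;hh=d@n;rr=np.hypot(d@u,d@yb)
m=(hh>.026)&(hh<.045)&(rr<.09)&(rr>.055)&(s<70)
q=d[m];print(len(q),np.percentile(q@n,[2,50,90,98]))
A=np.c_[q@u,q@yb];f=least_squares(lambda c:np.hypot(A[:,0]-c[0],A[:,1]-c[1])-c[2],[0,0,.075],loss='soft_l1',f_scale=.002).x
print('offset u,yb',f)
nn=np.linalg.svd(q-q.mean(0))[2][2];print(nn,n)
E
```

```text
2.3167 [ 0.43 -0.27  2.23 -0.24  0.69  0.45] [0.39371241 0.26032486 0.20419951]
shift mm [ 1.5  3.  99.4] rotdeg [-0.21 -0.02  0.15]
6721 [0.02661975 0.03327207 0.03439182 0.03493316]
offset u,yb [-0.00335131  0.0004491   0.0739636 ]
[-0.49034653 -0.06535454  0.86907368] [-0.49637867 -0.06006842  0.8660254 ]
```

View pics/w1.png

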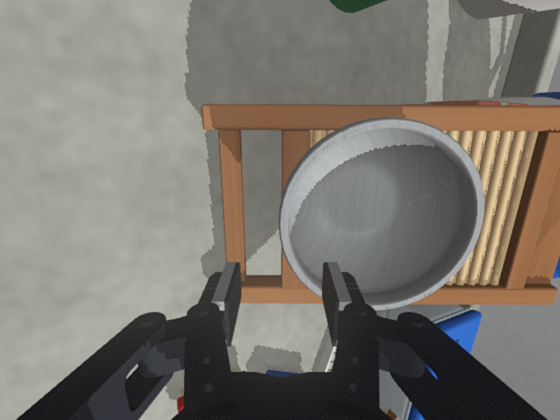

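servo_tool:
  series: "0 0.001 0.001 0.025 0 0 0;0 0.0015 0.001 0.05 0 0 0;0 0.0015 0.001 0.07 0 0 0;0 0.0015 0.001 0.085 0 0 0;0 0.0015 0.001 0.095 0 0 0;0 0.0015 0.001 0.099 0 0 0;0 0.0015 0.001 0.099 0 0 0;0 0.0015 0.001 0.099 0 0 0"

```text
time_s: 3.03
eef_pos: [0.4458, 0.2666, 0.1212]
eef_rot: [0.172, 0.641, 0.722, 0.194]
wrist_force: [-0.7, -0.9, 1.4]
opening: 0.495
grasp_force: 0.0
```

servo_tool:
  series: "0.4 0 0 0 0 0 0;0.7 0 0 0 0 0 0;0.8 0 0 0 0 0 0;0.9 0 0 0 0 0 0;1 0 0 0 0 0 0;1 0 0 0 0 0 0;1 0 0 0 0 0 0;1 0 0 0 0 0 0"

```text
time_s: 3.7
eef_pos: [0.4446, 0.2673, 0.1207]
eef_rot: [0.171, 0.641, 0.723, 0.193]
wrist_force: [-6.3, -2.2, 5.5]
opening: 0.076
grasp_force: 60.5
```

servo_tool:
  series: "1 0 0 -0.01 0 0 0;1 0 0 -0.025 0 0 0;1 0 0 -0.045 0 0 0;1 0 0 -0.065 0 0 0;1 0 0 -0.085 0 0 0;1 0 0 -0.105 0 0 0;1 0 0 -0.12 0 0 0;1 0 0 -0.12 0 0 0;1 0 0 -0.12 0 0 0"

```text
time_s: 4.45
eef_pos: [0.3856, 0.2604, 0.2249]
eef_rot: [0.172, 0.64, 0.723, 0.194]
wrist_force: [-0.5, -0.6, -2.5]
opening: 0.077
grasp_force: 59.4
```

```bash
cat > look.py <<'E'
from h import *
from scipy.optimize import least_squares
import sys
# bowl in tool frame from wrist cam: rim plane & circle
R0,p0=pose();c=cam('wrist');cv2.imwrite(sys.argv[1],c['img'][:,:,::-1])
Q=(c['P']-p0)@R0      # tool coords
s=cv2.cvtColor(c['img'],cv2.COLOR_RGB2HSV)[...,1]
cx,cy=0,.075
rr=np.hypot(Q[...,0]-cx,Q[...,1]-cy)
for it in range(3):
    m=(rr>.064)&(rr<.09)&(Q[...,2]>-.012)&(Q[...,2]<.02)&(s<70)&((abs(Q[...,0])>.03)|(Q[...,1]>.03))
    q=Q[m]
    if it: q=q[abs(q[:,2]-(q[:,:2]@k[:2]+k[2]))<.004]
    k=np.linalg.lstsq(np.c_[q[:,:2],np.ones(len(q))],q[:,2],rcond=None)[0]
f=least_squares(lambda c:np.hypot(q[:,0]-c[0],q[:,1]-c[1])-c[2],[0,.075,.075],loss='soft_l1',f_scale=.002).x
nt=np.array([k[0],k[1],-1]);nt/=np.linalg.norm(nt)
mouth=np.array([f[0],f[1],k[0]*f[0]+k[1]*f[1]+k[2]])
cen=mouth-.035*nt
print(len(q),'axis tool',nt.round(4),'circle',f.round(4),'cen tool',cen.round(4),'cen world',(R0@cen+p0).round(4),'axis world',(R0@nt).round(4))
o=ctrl.get_obs();print(o['time_s'],p0.round(4),o['grasp_force'],o['opening'],o['wrist_force'].round(2),o['q'].round(2))
np.save('cen.npy',np.array([cen,nt]))
E
python3 look.py pics/w2.png
```

```text
7965 axis tool [-0.0427  0.0225 -0.9988] circle [0.002  0.072  0.0736] cen tool [0.0035 0.0712 0.042 ] cen world [0.4673 0.2738 0.2242] axis world [-0.4723 -0.1011  0.8756]
4.5 [0.3856 0.2604 0.2249] 59.41812168457545 0.08065536740753798 [ 0.4   0.36 -2.47] [ 0.44 -0.32  2.23 -0.23  0.75  0.45]
```

View pics/w2.png

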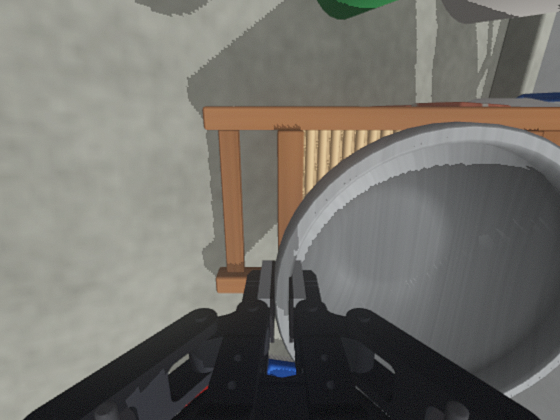

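```bash
python3 - <<'E'
from h import *
Rt=frame(np.array([0,0,-1.]),xb);R0,p0=pose();ct=np.load('cen.npy')[0]
w1=np.array([.40,.26,.32]);rel(Rt,w1)
ct=np.array([.0015,.0735,.041])
w2=np.array([.532,-.256,.231])-Rt@ct;print(w2);rel(Rt,w2,(Rt,w1));
E
```

```text
shift mm [ -1.9  60.6 -76. ] rotdeg [ 2.997e+01 -1.000e-02  1.000e-02]
[ 0.45921254 -0.26631919  0.272     ]
shift mm [-529.6   -4.4   48. ] rotdeg [0. 0. 0.]
```

servo_tool:
  series: "1 0 0.003 -0.01 1 0 0;1 0 0.008 -0.02 4 0 0;1 0 0.015 -0.03 8 0 0;1 0 0.022 -0.04 12 0 0;1 0 0.03 -0.05 16 0 0;1 0 0.038 -0.06 20 0 0;1 0 0.046 -0.066 24 0 0;1 -0.001 0.054 -0.072 27 0 0;1 -0.002 0.059 -0.075 29 0 0;1 -0.002 0.0605 -0.076 30 0 0;1 -0.002 0.0605 -0.076 30 0 0"

```text
time_s: 5.42
eef_pos: [0.401, 0.2595, 0.319]
eef_rot: [-0.001, 0.664, 0.748, -0.001]
wrist_force: [-0.0, 0.4, -1.4]
opening: 0.077
grasp_force: 59.3
```

servo_tool:
  series: "1 -0.01 0 0 0 0 0;1 -0.03 0 0 0 0 0;1 -0.055 0 0 0 0 0;1 -0.08 0 0 0 0 0;1 -0.11 0 0 0 0 0;1 -0.14 0 0 0 0 0;1 -0.17 0 0 0 0 0;1 -0.2 0 0 0 0 0;1 -0.23 0 0 0 0 0;1 -0.26 0 0 0 0 0;1 -0.285 0 0 0 0 0;1 -0.3 0 0 0 0 0"

```text
time_s: 6.42
eef_pos: [0.4352, -0.0405, 0.3196]
eef_rot: [0.0, 0.664, 0.748, -0.001]
wrist_force: [0.8, -0.3, -2.5]
opening: 0.077
grasp_force: 59.3
```

servo_tool:
  series: "1 -0.02 0 0 0 0 0;1 -0.045 0 0 0 0 0;1 -0.07 0 0 0 0 0;1 -0.095 0 0.003 0 0 0;1 -0.12 -0.001 0.008 0 0 0;1 -0.145 -0.002 0.014 0 0 0;1 -0.17 -0.003 0.02 0 0 0;1 -0.19 -0.004 0.026 0 0 0;1 -0.21 -0.004 0.032 0 0 0;1 -0.22 -0.004 0.036 0 0 0;1 -0.2275 -0.004 0.038 0 0 0;1 -0.2295 -0.004 0.038 0 0 0"

```text
time_s: 7.42
eef_pos: [0.459, -0.2666, 0.2815]
eef_rot: [-0.001, 0.664, 0.748, -0.0]
wrist_force: [0.2, 0.9, -1.7]
opening: 0.079
grasp_force: 59.4
```

servo_tool:
  series: "1 0 0 0 0 0 0;1 0 0 0 0 0 0;1 0 0 0 0 0 0"

```text
time_s: 7.67
eef_pos: [0.4599, -0.2655, 0.2829]
eef_rot: [0.0, 0.663, 0.749, -0.0]
wrist_force: [-1.5, 0.1, -2.1]
opening: 0.078
grasp_force: 59.4
```

```bash
python3 look.py pics/w3.png; cat > tilt.py <<'E'
from h import *
from scipy.optimize import least_squares
import sys
# bowl rim and basin from fixed cams
for nme in ['side','top']:
    c=cam(nme);cv2.imwrite(f'pics/{nme}{sys.argv[1]}.png',c['img'][:,:,::-1])
    P=c['P'];s=cv2.cvtColor(c['img'],cv2.COLOR_RGB2HSV)[...,1]
    g=np.array([.532,-.256]);zr=float(sys.argv[2])
    m=(abs(P[...,2]-zr)<.02)&(np.hypot(P[...,0]-g[0],P[...,1]-g[1])<.1)&(s<70)
    q=P[m]
    if len(q)<50: print(nme,'few',len(q));continue
    for it in range(4):
        k=np.linalg.lstsq(np.c_[q[:,:2]-g,np.ones(len(q))],q[:,2],rcond=None)[0]
        e=q[:,2]-(q[:,:2]-g)@k[:2]-k[2]
        q=q[(e>-.004)&(e<.006)]
    f=least_squares(lambda c:np.hypot(q[:,0]-c[0],q[:,1]-c[1])-.0755,g,loss='soft_l1',f_scale=.002).x
    print(nme,len(q),'slope dz/dx,dz/dy deg',np.degrees(k[:2]).round(1),'z rim',k[2].round(4),'centre',f.round(4))
E
python3 tilt.py 1 .266
```

```text
7920 axis tool [-0.0407  0.0218 -0.9989] circle [0.0019 0.0715 0.0736] cen tool [0.0033 0.0708 0.0426] cen world [ 0.5297 -0.2536  0.2403] axis world [ 0.0264 -0.0376  0.9989]
7.7167 [ 0.4599 -0.2655  0.2829] 59.35831892493297 0.07552880092515382 [-0.25 -0.29 -2.04] [-0.75  0.06  1.69 -0.    1.39 -0.87]
side 134 slope dz/dx,dz/dy deg [-0.3  2.8] z rim 0.2686 centre [ 0.5347 -0.253 ]
top 113 slope dz/dx,dz/dy deg [-1.6  1.6] z rim 0.2752 centre [ 0.5325 -0.2568]
```

servo_tool:
  series: "1 0 -0.001 0 -0.4 -1 0;1 0 -0.002 0.005 -0.9 -2.3 0;1 0 -0.002 0.02 -0.9 -2.3 0;1 0 -0.002 0.035 -0.9 -2.3 0;1 0 -0.002 0.05 -0.9 -2.3 0;1 0 -0.002 0.06 -0.9 -2.3 0;1 0 -0.002 0.07 -0.9 -2.3 0;1 0 -0.002 0.075 -0.9 -2.3 0;1 0 -0.002 0.075 -0.9 -2.3 0;1 0 -0.002 0.075 -0.9 -2.3 0"

```text
time_s: 8.65
eef_pos: [0.4578, -0.2666, 0.2077]
eef_rot: [0.02, 0.663, 0.748, -0.007]
wrist_force: [0.3, -0.4, -1.5]
opening: 0.078
grasp_force: 59.4
```

```bash
python3 look.py pics/w4.png;python3 tilt.py 2 .195
python3 - <<'E'
from h import *
# basin lower body circle from each cam, same-cam comparison
for nme in ['side','top']:
    c=cam(nme);P=c['P'];H=cv2.cvtColor(c['img'],cv2.COLOR_RGB2HSV)
    m=(H[...,0]>4)&(H[...,0]<18)&(H[...,1]>180)&(abs(P[...,1]+.256)<.16)&(abs(P[...,0]-.53)<.16)
    for a in (.02,.04,.06):
        q=P[m&(abs(P[...,2]-a)<.006)][:,:2]
        if len(q)<20: continue
        s=np.linalg.lstsq(np.c_[2*q,np.ones(len(q))],(q**2).sum(1),rcond=None)[0];print(nme,a,len(q),s[:2].round(4),np.sqrt(s[2]+s[:2]@s[:2]).round(4))
E
```

```text
7947 axis tool [-0.0396  0.0227 -0.999 ] circle [0.0019 0.0715 0.0736] cen tool [0.0033 0.0707 0.0425] cen world [ 0.5285 -0.2564  0.1662] axis world [0.007  0.0014 1.    ]
8.7 [ 0.4578 -0.2666  0.2077] 59.383309107797686 0.07448014028459184 [-0.18 -0.28 -1.64] [-0.74  0.11  1.79 -0.02  1.2  -0.86]
side 143 slope dz/dx,dz/dy deg [-0.2  1.4] z rim 0.1978 centre [ 0.5335 -0.2556]
top 95 slope dz/dx,dz/dy deg [-0.3  0.9] z rim 0.202 centre [ 0.5312 -0.2579]
side 0.02 225 [ 0.5329 -0.2559] 0.1229
side 0.04 220 [ 0.533  -0.2562] 0.1167
side 0.06 184 [ 0.5328 -0.2552] 0.1099
```

View pics/side2.png

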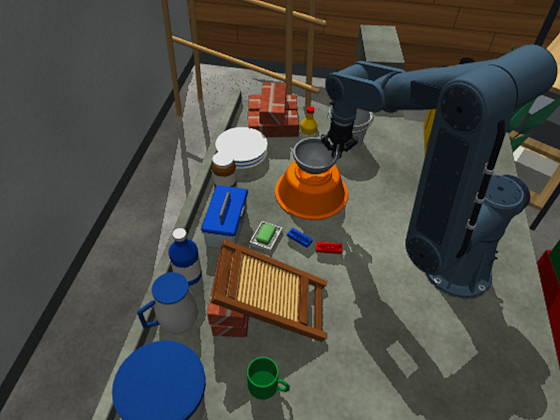

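servo_tool:
  series: "1 0 0 0.01 0 0 0;1 0.0005 0 0.018 0 0 0;1 0.001 -0.0005 0.024 0 0 0;1 0.001 -0.0005 0.028 0 0 0;1 0.001 -0.0005 0.03 0 0 0;1 0.001 -0.0005 0.03 0 0 0;1 0.001 -0.0005 0.03 0 0 0"

```text
time_s: 9.48
eef_pos: [0.4577, -0.2668, 0.1773]
eef_rot: [0.02, 0.663, 0.748, -0.007]
wrist_force: [-0.3, -0.4, -2.9]
opening: 0.074
grasp_force: 59.3
```

servo_tool:
  series: "1 0 0 0.001 0 0 0;1 0 0 0.002 0 0 0;1 0 0 0.002 0 0 0"

```text
time_s: 9.73
eef_pos: [0.4578, -0.2668, 0.1755]
eef_rot: [0.02, 0.663, 0.748, -0.007]
wrist_force: [0.3, -0.2, -1.1]
opening: 0.072
grasp_force: 59.4
```

servo_tool:
  series: "1 0 0 0.001 0 0 0;1 0 0 0.002 0 0 0;1 0 0 0.002 0 0 0"

```text
time_s: 9.98
eef_pos: [0.4577, -0.2668, 0.1733]
eef_rot: [0.02, 0.663, 0.748, -0.008]
wrist_force: [0.4, 0.2, -3.2]
opening: 0.079
grasp_force: 59.4
```

servo_tool:
  series: "1 0 0 0.0005 0 0 0;1 0 0 0.001 0 0 0;1 0 0 0.001 0 0 0"

```text
time_s: 10.23
eef_pos: [0.4577, -0.2669, 0.1723]
eef_rot: [0.02, 0.663, 0.748, -0.007]
wrist_force: [-0.5, -0.2, -1.2]
opening: 0.08
grasp_force: 59.3
```

servo_tool:
  series: "1 0 0 0.0005 0 0 0;1 0 0 0.001 0 0 0;1 0 0 0.001 0 0 0"

```text
time_s: 10.48
eef_pos: [0.4578, -0.2669, 0.1713]
eef_rot: [0.02, 0.663, 0.748, -0.007]
wrist_force: [-0.9, 0.4, -0.5]
opening: 0.072
grasp_force: 59.3
```

servo_tool:
  series: "1 0 0 0.0005 0 0 0;1 0 0 0.001 0 0 0;1 0 0 0.001 0 0 0"

```text
time_s: 10.73
eef_pos: [0.4578, -0.2668, 0.1705]
eef_rot: [0.02, 0.663, 0.748, -0.007]
wrist_force: [-0.9, 2.3, 0.5]
opening: 0.079
grasp_force: 59.4
```

servo_tool:
  series: "1 0.0005 0 0.0003 0 0 0;1 0.001 0 0.0007 0 0 0;1 0.001 0 0.001 0 0 0;1 0.001 0 0.001 0 0 0"

```text
time_s: 11.07
eef_pos: [0.4576, -0.266, 0.1695]
eef_rot: [0.02, 0.663, 0.748, -0.008]
wrist_force: [-1.8, 1.7, 1.2]
opening: 0.076
grasp_force: 59.5
```

```bash
python3 tilt.py 3 .166; python3 -c "
from h import *;print(ctrl.get_obs()['wrist_force'],ctrl.get_obs()['torque'])"
```

```text
side 164 slope dz/dx,dz/dy deg [-0.2 -0.6] z rim 0.1645 centre [ 0.5327 -0.2543]
top 140 slope dz/dx,dz/dy deg [ 0.8 -1.9] z rim 0.167 centre [ 0.5305 -0.2565]
[-2.85617851  1.63546029  2.40949362] [0.1798712  0.31272765 0.11414587]
```

servo_tool:
  series: "0.84 0 0 0 0 0 0;0.8 0 0 0 0 0 0;0.75 0 0 0 0 0 0;0.65 0 0 0 0 0 0;0.5 0 0 0 0 0 0;0.3 0 0 0 0 0 0;0.3 0 0 0 0 0 0"

```text
time_s: 11.75
eef_pos: [0.4578, -0.2661, 0.1694]
eef_rot: [0.02, 0.663, 0.748, -0.007]
wrist_force: [0.9, 0.0, 0.2]
opening: 0.352
grasp_force: 0.0
```

```bash
python3 tilt.py 4 .166; python3 -c "
from h import *;print(ctrl.get_obs()['wrist_force'],ctrl.get_obs()['grasp_force'])"
```

```text
side 173 slope dz/dx,dz/dy deg [-0.8 -0.5] z rim 0.1639 centre [ 0.5328 -0.2552]
top 142 slope dz/dx,dz/dy deg [ 1.  -2.2] z rim 0.1665 centre [ 0.5304 -0.2564]
[-0.98660433 -0.76327346  0.03530125] 0.0
```

servo_tool:
  series: "0.3 0 0 -0.005 0 0 0;0.3 0 0 -0.015 0 0 0;0.3 0 0 -0.03 0 0 0;0.3 0 0 -0.055 0 0 0;0.3 0 0 -0.08 0 0 0;0 0 0 -0.1 0 0 0;-0.3 0 0 -0.12 0 0 0;-0.3 0 0 -0.12 0 0 0"

```text
time_s: 12.52
eef_pos: [0.457, -0.2628, 0.2952]
eef_rot: [0.025, 0.663, 0.748, -0.008]
wrist_force: [1.9, -0.1, 1.1]
opening: 0.648
grasp_force: 0.0
```

```bash
python3 tilt.py 5 .166;python3 - <<'E'
from h import *
th=np.radians(6.4);yy=-np.array([-np.sin(th),np.cos(th),0])
Rt=frame(np.array([0,0,-1.]),yy)
rel(Rt,np.array([.4343,.013,.19]))
E
```

```text
side 195 slope dz/dx,dz/dy deg [ 1.7 -0.8] z rim 0.164 centre [ 0.5324 -0.2545]
top 137 slope dz/dx,dz/dy deg [ 0.9 -2.1] z rim 0.1668 centre [ 0.5303 -0.2569]
shift mm [279.4  10.2  89.2] rotdeg [ 2.68  1.11 90.49]
```

servo_tool:
  series: "-0.3 0.021 0.001 0.002 0 0 7;-0.3 0.042 0.002 0.005 0 0 14;-0.3 0.063 0.002 0.01 0 0 21;-0.3 0.085 0.003 0.018 0.5 0.2 28;-0.3 0.107 0.004 0.026 0.8 0.3 35;-0.3 0.13 0.005 0.034 1 0.4 42;-0.3 0.152 0.006 0.043 1.4 0.5 49;-0.3 0.175 0.007 0.051 1.7 0.6 56;-0.3 0.198 0.008 0.06 2 0.7 63;-0.3 0.22 0.0085 0.069 2.2 0.8 70;-0.3 0.242 0.009 0.077 2.4 0.9 77;-0.3 0.262 0.01 0.083 2.5 1 84"

```text
time_s: 13.62
eef_pos: [0.4339, -0.002, 0.1939]
eef_rot: [-0.0, 0.994, 0.109, -0.003]
wrist_force: [-0.5, -0.5, 0.2]
opening: 0.65
grasp_force: 0.0
```

```bash
cat > br.py <<'E'
from h import *
import sys
c=cam('wrist');cv2.imwrite(sys.argv[1],c['img'][:,:,::-1])
P=c['P'];H=cv2.cvtColor(c['img'],cv2.COLOR_RGB2HSV);h,s,v=np.moveaxis(H,-1,0).astype(int);x,y,z=np.moveaxis(P,-1,0)
m=((h<5)|(h>174))&(s>150)&(z>.02)&(z<.06)&(abs(y-.013)<.06)&(abs(x-.434)<.08)
for nm,k in(('all',m),('back',m&(z<.037)),('arch',m&(z>.042))):
    q=P[k]
    if len(q)>20: print(nm,len(q),q.min(0).round(4),q.max(0).round(4),cv2.minAreaRect((q[:,:2]*1000).astype(np.float32)))
E
python3 br.py pics/w5.png;python3 - <<'E'
from h import *
th=np.radians(6.4);yy=-np.array([-np.sin(th),np.cos(th),0])
Rt=frame(np.array([0,0,-1.]),yy)
rel(Rt,np.array([.4343,.013,.033])); o=ctrl.get_obs();print(o['eef_pos'],o['q'].round(2))
E
```

```text
all 3128 [ 0.3907 -0.0071  0.024 ] [0.4786 0.035  0.049 ] ((434.6466369628906, 14.083419799804688), (86.00554656982422, 34.547916412353516), 6.200685977935791)
back 2250 [ 0.3907 -0.0071  0.024 ] [0.4786 0.035  0.037 ] ((434.6466369628906, 14.083419799804688), (86.00554656982422, 34.547916412353516), 6.200685977935791)
arch 727 [0.4017 0.0061 0.042 ] [0.4655 0.0211 0.049 ] ((433.588134765625, 13.683677673339844), (64.46939849853516, 10.832992553710938), 6.440271377563477)
shift mm [  5.5 -11.1 159.6] rotdeg [-0.2   0.48  5.61]
[0.43267936 0.00070323 0.19263652] [-0.27 -0.07  2.01 -0.    1.21  1.09]
```

View pics/w5.png

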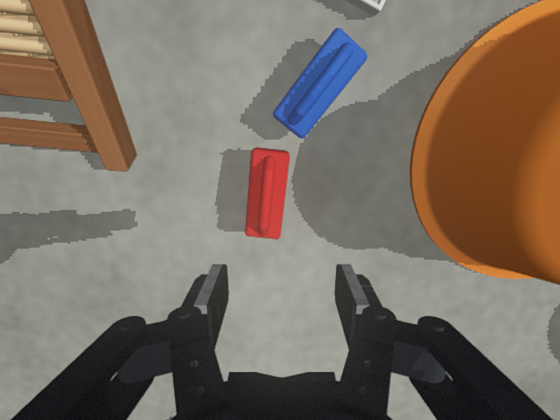

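servo_tool:
  series: "-0.3 0.003 -0.006 0.02 0 0.2 3;-0.3 0.0055 -0.012 0.045 -0.2 0.5 5.6;-0.3 0.0055 -0.012 0.07 -0.2 0.5 5.6;-0.3 0.0055 -0.012 0.09 -0.2 0.5 5.6;-0.3 0.0055 -0.012 0.1 -0.2 0.5 5.6;-0.3 0.0055 -0.012 0.1 -0.2 0.5 5.6;-0.3 0.0055 -0.012 0.1 -0.2 0.5 5.6"

```text
time_s: 14.25
eef_pos: [0.4375, 0.0091, 0.0957]
eef_rot: [0.002, 0.998, 0.064, 0.002]
wrist_force: [0.9, 0.4, 0.3]
opening: 0.651
grasp_force: 0.0
```

```bash
python3 - <<'E'
from h import *
th=np.radians(6.4);yy=-np.array([-np.sin(th),np.cos(th),0])
Rt=frame(np.array([0,0,-1.]),yy)
rel(Rt,np.array([.4343,.0138,.033])); o=ctrl.get_obs();print(o['eef_pos'],o['q'].round(2))
E
```

```text
shift mm [-2.8 -5.3 62.7] rotdeg [ 0.22 -0.22  0.89]
[0.43749804 0.0091073  0.09572254] [-0.25  0.1   2.07 -0.    0.97  1.19]
```

servo_tool:
  series: "-0.3 -0.003 -0.005 0.005 0.2 -0.2 0.9;-0.3 -0.003 -0.005 0.02 0.2 -0.2 0.9;-0.3 -0.003 -0.005 0.035 0.2 -0.2 0.9;-0.3 -0.003 -0.005 0.05 0.2 -0.2 0.9;-0.3 -0.003 -0.005 0.058 0.2 -0.2 0.9;-0.3 -0.003 -0.005 0.0615 0.2 -0.2 0.9;-0.3 -0.003 -0.005 0.0615 0.2 -0.2 0.9;0 -0.003 -0.005 0.0615 0.2 -0.2 0.9;0 -0.003 -0.005 0.0615 0.2 -0.2 0.9;0.2 -0.003 -0.005 0.0615 0.2 -0.2 0.9"

```text
time_s: 15.08
eef_pos: [0.4355, 0.0134, 0.0355]
eef_rot: [0.001, 0.998, 0.056, 0.002]
wrist_force: [-1.1, -0.0, 6.6]
opening: 0.412
grasp_force: 44.6
```

servo_tool:
  series: "0.4 0 0 0 0 0 0;0.6 0 0 0 0 0 0;0.8 0 0 0 0 0 0;1 0 0 0 0 0 0;1 0 0 0 0 0 0;1 0 0 0 0 0 0"

```text
time_s: 15.58
eef_pos: [0.4356, 0.0134, 0.0356]
eef_rot: [0.001, 0.998, 0.056, 0.002]
wrist_force: [-1.1, 0.5, 6.5]
opening: 0.41
grasp_force: 60.4
```

servo_tool:
  series: "1 0 0 -0.005 0 0 0;1 0 0 -0.015 0 0 0;1 0 0 -0.035 0 0 0;1 0 0 -0.06 0 0 0;1 0 0 -0.09 0 0 0;1 0 0 -0.12 0 0 0;1 0 0 -0.15 0 0 0;1 0 0 -0.18 0 0 0;1 0 0 -0.205 0 0 0;1 0 0 -0.225 0 0 0;1 0 0 -0.235 0 0 0;1 0 0 -0.235 0 0 0"

```text
time_s: 16.58
eef_pos: [0.4353, 0.0135, 0.2724]
eef_rot: [0.001, 0.998, 0.056, 0.004]
wrist_force: [0.7, 0.4, -0.3]
opening: 0.407
grasp_force: 59.9
```

```bash
python3 - <<'E'
from h import *
R0,p0=pose();o=ctrl.get_obs();print(o['grasp_force'],o['opening'],p0,R0[:,2])
th=np.radians(6.4);Rt=frame(np.array([0,0,-1.]),-np.array([-np.sin(th),np.cos(th),0]))
rel(Rt,np.array([.532,-.256,.26]))
E
python3 br.py pics/w6.png
```

```text
59.86419975757599 0.4065274976286784 [0.43530392 0.01348511 0.27244027] [ 0.00731134 -0.00206302 -0.99997114]
shift mm [ 66.1 278.5  13.7] rotdeg [ 0.16 -0.4  -0.02]
```

View pics/w6.png

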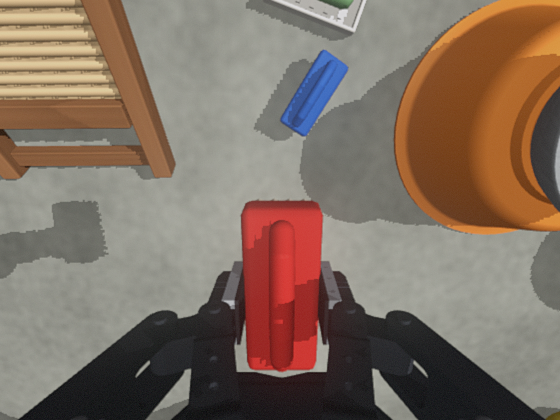

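servo_tool:
  series: "1 0.002 0.01 0 0 0 0;1 0.008 0.033 0 0 0 0;1 0.014 0.06 0 0 0 0;1 0.021 0.09 0 0 0 0;1 0.0285 0.12 0 0 0 0;1 0.0355 0.15 0 0 0 0;1 0.043 0.18 0 0 0 0;1 0.05 0.21 0.003 0 0 0;1 0.056 0.237 0.006 0 0 0;1 0.062 0.26 0.01 0 -0.2 0;1 0.065 0.274 0.013 0 -0.4 0;1 0.066 0.2785 0.0135 0 -0.4 0"

```text
time_s: 17.63
eef_pos: [0.5297, -0.2581, 0.2528]
eef_rot: [-0.001, 0.999, 0.054, -0.005]
wrist_force: [0.4, 0.5, -1.2]
opening: 0.409
grasp_force: 60.0
```

servo_tool:
  series: "1 0 0 0 0 0 0;1 0 0 0 0 0 0"

```text
time_s: 17.8
eef_pos: [0.53, -0.2552, 0.2549]
eef_rot: [-0.0, 0.998, 0.055, -0.004]
wrist_force: [0.2, 0.1, -0.7]
opening: 0.405
grasp_force: 60.0
```

```bash
python3 - <<'E'
from h import *
R0,p0=pose();o=ctrl.get_obs();print(o['time_s'],o['wrist_force'].round(1))
rel(R0,np.array([.532,-.256,.1386]))
E
python3 tilt.py 6 .166
```

```text
17.8 [ 0.2  0.1 -0.7]
shift mm [  2.8   1.1 116.3] rotdeg [0. 0. 0.]
side 152 slope dz/dx,dz/dy deg [ 1.2 -0.9] z rim 0.164 centre [ 0.5326 -0.2546]
top 107 slope dz/dx,dz/dy deg [ 1.5 -2. ] z rim 0.1664 centre [ 0.5319 -0.2572]
```

View pics/top6.png

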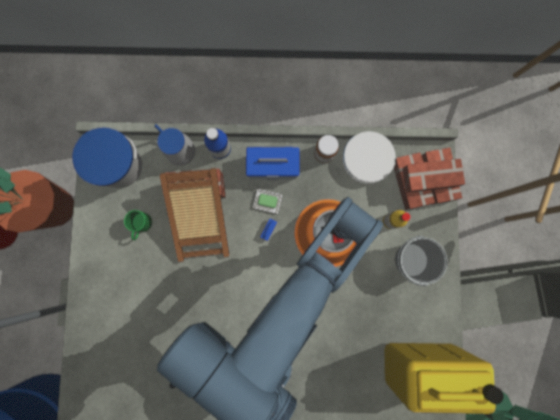

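servo_tool:
  series: "1 0.002 0.001 0.01 0 0 0;1 0.003 0.001 0.03 0 0 0;1 0.003 0.001 0.05 0 0 0;1 0.003 0.001 0.07 0 0 0;1 0.003 0.001 0.085 0 0 0;1 0.003 0.001 0.097 0 0 0;1 0.003 0.001 0.105 0 0 0;1 0.003 0.001 0.109 0 0 0;1 0.003 0.001 0.109 0 0 0;1 0.003 0.001 0.109 0 0 0"

```text
time_s: 18.73
eef_pos: [0.5337, -0.2567, 0.148]
eef_rot: [0.001, 0.998, 0.056, -0.002]
wrist_force: [0.9, -0.6, -0.4]
opening: 0.409
grasp_force: 60.0
```

servo_tool:
  series: "1 0 0 0.001 0 0 0;1 0 0 0.002 0 0 0;1 0 0 0.002 0 0 0"

```text
time_s: 18.98
eef_pos: [0.5335, -0.2568, 0.1459]
eef_rot: [0.001, 0.998, 0.056, -0.002]
wrist_force: [-0.8, 0.1, -0.5]
opening: 0.41
grasp_force: 60.0
```

servo_tool:
  series: "1 0 0 0.001 0 0 0;1 0 0 0.002 0 0 0;1 0 0 0.002 0 0 0"

```text
time_s: 19.23
eef_pos: [0.5332, -0.2565, 0.1432]
eef_rot: [0.001, 0.998, 0.056, -0.003]
wrist_force: [1.1, 0.0, -0.3]
opening: 0.408
grasp_force: 60.0
```

servo_tool:
  series: "1 0 0 0.001 0 0 0;1 0 0 0.002 0 0 0;1 0 0 0.002 0 0 0"

```text
time_s: 19.48
eef_pos: [0.5331, -0.2565, 0.1411]
eef_rot: [0.0, 0.998, 0.056, -0.003]
wrist_force: [-0.4, -0.0, -0.4]
opening: 0.407
grasp_force: 60.0
```

servo_tool:
  series: "1 0 0 0.0005 0 0 0;1 0 0 0.001 0 0 0;1 0 0 0.001 0 0 0"

```text
time_s: 19.73
eef_pos: [0.5332, -0.2566, 0.1405]
eef_rot: [0.001, 0.998, 0.056, -0.003]
wrist_force: [-1.9, -0.4, 1.5]
opening: 0.408
grasp_force: 60.2
```

servo_tool:
  series: "1 0 0 0.0005 0 0 0;1 0 0 0.001 0 0 0;1 0 0 0.001 0 0 0"

```text
time_s: 19.98
eef_pos: [0.5332, -0.2567, 0.14]
eef_rot: [0.001, 0.998, 0.056, -0.003]
wrist_force: [-3.6, 1.0, 5.2]
opening: 0.405
grasp_force: 60.8
```

servo_tool:
  series: "0.16 0 0 0 0 0 0;0.12 0 0 0 0 0 0;0.08 0 0 0 0 0 0;0 0 0 0 0 0 0;-0.1 0 0 0 0 0 0;-0.2 0 0 0 0 0 0;-0.2 0 0 0 0 0 0"

```text
time_s: 20.57
eef_pos: [0.5333, -0.2565, 0.1392]
eef_rot: [0.001, 0.998, 0.056, -0.003]
wrist_force: [-0.7, -0.7, -0.5]
opening: 0.598
grasp_force: 0.0
```

servo_tool:
  series: "-0.2 0 0 -0.004 0 0 0;-0.2 0 0 -0.012 0 0 0;-0.2 0 0 -0.025 0 0 0;-0.2 0 0 -0.045 0 0 0;-0.2 0 0 -0.07 0 0 0;-0.2 0 0 -0.095 0 0 0;-0.2 0 0 -0.12 0 0 0;-0.2 0 0 -0.15 0 0 0;-0.2 -0.02 0 -0.17 0 0 0;-0.2 -0.04 0 -0.18 0 0 0;-0.2 -0.06 0 -0.18 0 0 0;-0.2 -0.06 0 -0.18 0 0 0"

```text
time_s: 21.57
eef_pos: [0.4728, -0.2635, 0.3226]
eef_rot: [0.002, 0.998, 0.055, -0.002]
wrist_force: [0.8, 0.3, -1.3]
opening: 0.603
grasp_force: 0.0
```

```bash
python3 tilt.py 7 .166; python3 - <<'E'
from h import *
c=cam('wrist');cv2.imwrite('pics/w7.png',c['img'][:,:,::-1])
P=c['P'];H=cv2.cvtColor(c['img'],cv2.COLOR_RGB2HSV);h,s,v=np.moveaxis(H,-1,0).astype(int)
m=((h<4)|(h>174))&(s>150)&(np.hypot(P[...,0]-.532,P[...,1]+.256)<.07)
q=P[m];print(len(q),q.min(0),q.max(0),cv2.minAreaRect((q[:,:2]*1000).astype(np.float32)))
o=ctrl.get_obs();print(o['time_s'],o['opening'],o['eef_pos'])
E
```

```text
side 182 slope dz/dx,dz/dy deg [ 1.2 -0.9] z rim 0.1636 centre [ 0.5333 -0.2546]
top 125 slope dz/dx,dz/dy deg [ 1.7 -2.1] z rim 0.1656 centre [ 0.5303 -0.2571]
3205 [ 0.48723815 -0.27710093  0.13273178] [ 0.57476184 -0.23460435  0.15301865] ((530.8184814453125, -256.3208312988281), (85.41275787353516, 34.778465270996094), 6.657747268676758)
21.7167 0.6004876193690074 [ 0.47479111 -0.26301751  0.32066994]
```

View pics/w7.png

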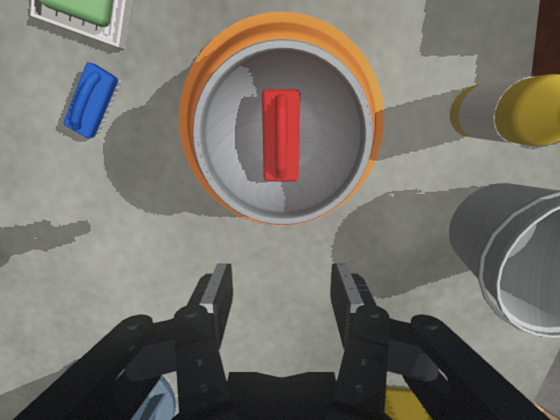

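The picture shows the red brush in the middle of the bowl at about (281, 135), and the bowl centred on the basin at about (284, 132). Everything is released and clear, so I'm handing in.

```bash
python3 -c "
from bench import ctrl;print(ctrl.hand_in())"
```

```text
the job is handed in; nothing more can be done
None
```

I set the bowl in the basin's dish and laid the red brush in its middle, bristles down; both are released and the job was handed in at about 22 s. My last camera check put the bowl within about 2 mm of centre and about 2 degrees of level, but the hand-in gave no verdict.

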